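# Hold the spring clip gaping over the pH comparison card

### The arm

A 7-joint arm with a two-finger parallel gripper is mounted at the origin on the work surface. World frame = base frame: x ahead of the robot, y to its left, z up, the work surface at z = 0. Lengths are in mm, angles in rad, forces in N, time in s.
With the tool pointing down it reaches from about 425 to 875 mm from the base axis. Payload 4.7 kg.
Tool frame: the origin (TCP) lies on the front face of the gripper's body, between the roots of the fingers; the fingertips stand 70 mm ahead of it and the grasp point (between the pads) lies 51 mm ahead of it (tcp_to_grasp is the distance from the TCP to the grasp point, in mm); z points along the fingers, y is the direction in which the jaws open and shut (so a half turn about z gives the same grasp; the last joint's range is limited). The gripper opens to 87 mm and grips with 3 to 60 N. Pads are 19 mm wide; open, the fingers measure 117 mm over their backs; the gripper's body (75 mm by 190 mm) begins 51 mm behind the grasp point.
Start: joints at [1.139, 0.321, -0.07, 1.45, 0.023, 1.371, -0.057], TCP at [280.251, -586.496, 292.287] pointing down, gripper open.
Joint ranges: [-2.86, 2.86], [-0.3, 2.09], [-1.38, 1.24], [0.06, 2.45], [-1.56, 4.7], [0.09, 2.05], [-2.69, 2.69]. Speed limits (rad/s): [2.57, 2.57, 3.14, 3.14, 3.14, 3.14, 3.14].

### API

Orientations are given as [roll, pitch, yaw] about the fixed x, y, z axes, in that order (R = Rz(yaw) Ry(pitch) Rx(roll)).
In Python, from plant import observe, capture, close_job, tcp_to_grasp gives the robot as it stands. The module is installed in compiled form; this text tells all that it offers.
- The arm moves only by the shell command python3 -m creep 'ROWS' [FORCE]. ROWS is JSON, a list of rows, each a list of 3 entries, a list of its own where there are three numbers: the shift along the tool's x, y, z in m, then the turn about the tool's z in rad, then the opening, from 0 (shut) to 1 (fully open). A call has 1 to 10 rows; each row is the pose to reach, as a shift and turn from the pose measured when the call began, along the tool's axes at that moment; what a row does not reach only later rows make up. A row lasts 1/8 s, in which the tool goes at most 62.5 mm and 10.7 degrees, less where a joint would pass 70% of its speed; a pose out of reach is approached as far as the arm can. A call with a gripper value outside its range is refused whole. The fingers move at their own pace and stop on an object; FORCE is the grip in N (left out, the last holds). Time passes only in rows, so rows that repeat a pose let the fingers close. It gives the time, the measured TCP pose, the force and the opening at its end, in the units of the state.
- observe(): the state, without advancing time (a new reading comes with each control period).
- capture(name): name is "scene" or "top"; returns a dict with "pixels" (400x640x3 uint8, blue, green, red), "fx", "fy", "cx", "cy" (pixels), "rvec" (rotation vector, rad) and "tvec" (3), from world to camera coordinates, as OpenCV has them. Camera axes: x right, y down, z forward; pixel columns grow to the right and rows downward; lengths in mm; the calibration is good to about 2 mm. A picture is of the moment at which its call begins. There is no depth.
- close_job(): hands the job in, once; it reports no verdict.
The state is a dict: "clock": time; "joint_pos": joint angles; "joint_velocities": joint speeds; "tau": joint torques, N m; "tool_pos": TCP position; "tool_rot": TCP orientation; "force": force on the tool from outside, world axes, zero at the start; "torque": the same for the moment, N m; "width": opening from 0.0 (shut) to 1.0 (fully open).
Only numpy, scipy, OpenCV 4.12 (cv2) and the standard library are available. Lean on these libraries where they do the work, as an engineer would, in place of code of your own. Each camera call takes 0.05 s, during which the arm holds its last target. There are 200 camera calls.

### The job

Squeeze the tails of the spring clip parked on the caddy's rim, lift it off and bring it, tails up, to the pH comparison card in its stand without bumping the card. Finish while still holding the clip squeezed wide open, square over about the middle of the card's top edge, a jaw well down on each face and no part of it touching the card, so that a test strip could be slipped in. Leave the other things where they are.

Things in the scene. Friction and masses are not known exactly. Their poses are not given: they have to be found in the camera images.
- clip: Grey plastic spring clip (peg type), 88 mm tall, 38 mm wide, 60 g, astride the caddy's near rim, tails up, jaws down to 38.5 mm below its origin. Origin on the pivot axis; x along the pivot, y across the jaws (the line of squeezing), z up through the tails; same after a half turn about z. A block under the pivot (34 x 8 mm), underside 5 mm below the origin, sits on the rim.
- clip_tails (a point): Point midway between the two tails, 34 mm above the pivot, a good height to squeeze. Tails: 26 mm wide (x), 3 mm thick, from 4 to 48 mm above the pivot. At rest they lean apart (outer faces 44 mm apart at the top, 21 mm at the pivot); fully squeezed they are parallel, outer faces 20 mm apart. About 9 N on each tail here reaches the stop; a 20 N grip holds it firmly.
- clip_jaw_a (a joint): Opening angle of one clip arm, rad: 0 jaws shut (1 mm apart), about 0.04 parked on the caddy rim, 0.3 at the stop, where the jaw lips are 22 mm apart; a spring shuts it. More than 0.2 counts as gaping.
- clip_jaw_b (a joint): Opening angle of the other clip arm, rad; both arms turn together, evenly about the clip's middle plane, so it always equals clip_jaw_a.
- clip_tip_a (a point): Centre of the flat-faced lip (5 mm thick, 7 mm high, 34 mm long along the clip's x) at the end of one jaw, the clip's +y side, 35 mm below the pivot when shut.
- clip_tip_b (a point): The same on the other jaw, the clip's -y side.
- caddy: White open plastic tub fixed on the drawer unit, 100 mm (x) by 140 mm (y) by 60 mm tall, walls 4 mm. Origin at the centre of its underside, z up. The clip sits on the rim of its -x wall.
- caddy_rim (a point): Middle of the top of the caddy's -x wall, on which the clip is parked (wall 4 mm thick, running along the caddy's y); the clip is up to 25 mm to either side of it, its y axis square to the wall, its origin 5 mm above the rim.
- card_stand: Fixed grey stand (55 mm x by 130 mm y by 18 mm tall) with an upright rigid white card in its middle: 3 mm thick (x), 110 mm wide (y), its top edge 92 mm above the stand's underside; small colour swatches on both faces. Origin at the centre of the stand's underside, z up, the card's faces look to +x and -x.
- card_top (a point): Middle of the card's top edge; axes as the card stand: x through the card's thickness, y along the edge, z up.
- tube_rack: Bystander: white plastic test-tube rack with four capped tubes, 50 x 150 x 82 mm tall, loose. Origin at the centre of its underside.
- snail_shell: Bystander: red ceramic snail shell, 52 mm across, 47 mm tall, loose. Origin at the centre of its underside.
- magnet_half: Bystander: blue magnet algae cleaner half, 50 x 75 x 36 mm tall, loose. Origin at the centre of its underside.
- tweezers: Bystander: steel tweezers lying flat, 138 mm long along x, 18 mm wide, 8 mm high, loose. Origin near mid-length on the underside.
Not all that is in view belongs to the job. Leave any green look-alike of the clip alone.

How it is judged:
By the outcome, as a careful person would: the job done as asked, in the order asked, and still so for the second after the job is handed in, while the arm keeps its last pose, push and grip.
It also fails if it takes over 35 s, if anything falls off the work surface, if the arm or the gripper's body presses on something with over 40 N, if the wrist force passes 120 N, or if a joint passes its speed limit or range.

## Working session

There is one attempt and no reset: what is moved stays moved. The work goes in short steps, Python scripts to look and compute and a shell command to move; the robot and the scene stay as the last step left them, time stands still between calls to the robot, and variables do not carry over. Pictures are saved under pics/ and viewed, about 8 in all and at most 12, crops included, and the job is handed in when it is done.

```bash
mkdir -p pics; cat > h.py <<'E'
import cv2,numpy as np
from plant import observe,capture,tcp_to_grasp
def cam(c):
    K=np.array([[c['fx'],0,c['cx']],[0,c['fy'],c['cy']],[0,0,1.]])
    R=cv2.Rodrigues(np.array(c['rvec'],float))[0];t=np.array(c['tvec'],float).ravel()
    return K,R,t
def ray(c,uv):
    K,R,t=cam(c);d=R.T@np.linalg.inv(K)@np.array([uv[0],uv[1],1.]);return -R.T@t,d/np.linalg.norm(d)
def onz(c,uv,z):
    o,d=ray(c,uv);return o+d*(z-o[2])/d[2]
def tri(c1,u1,c2,u2):
    o,d=ray(c1,u1);p,e=ray(c2,u2);s=np.linalg.lstsq(np.c_[d,-e],p-o,rcond=None)[0]
    a,b=o+s[0]*d,p+s[1]*e;return (a+b)/2,np.linalg.norm(a-b)
def proj(c,P):
    K,R,t=cam(c);return cv2.projectPoints(np.array(P,float).reshape(-1,1,3),np.array(c['rvec'],float),t,K,None)[0].reshape(-1,2)
E
python3 - <<'E'
from h import *
import pickle
s=observe();print({k:np.round(v,3) for k,v in s.items()},tcp_to_grasp)
for n in("scene","top"):
    c=capture(n);pickle.dump(c,open(n+'0.pkl','wb'));cv2.imwrite(f'pics/{n}0.png',c['pixels'])
    print(n,c['fx'],c['cx'],c['cy'],np.round(ray(c,(c['cx'],c['cy'])),2))
E
```

```text
{'clock': np.float64(0.0), 'joint_pos': array([ 1.139,  0.322, -0.07 ,  1.452,  0.023,  1.371, -0.057]), 'joint_velocities': array([-0.   ,  0.001,  0.002,  0.002, -0.002, -0.   ,  0.   ]), 'tau': array([-0.0000e+00, -4.9129e+01, -4.0400e-01, -3.1253e+01, -6.4000e-02,
        4.4000e-02,  0.0000e+00]), 'tool_pos': array([ 280.053, -586.11 ,  291.157]), 'tool_rot': array([-3.14 ,  0.   ,  0.446]), 'force': array([ 0.213,  0.659, -0.3  ]), 'torque': array([-0.061, -0.026, -0.058]), 'width': np.float64(0.996)} 51.0
scene 363.6515794881943 316.06766168007863 203.71092134868942 [[ 9.8257e+02 -2.1192e+02  7.9425e+02]
 [-5.4000e-01  2.6000e-01 -8.0000e-01]]
top 408.1989534098536 314.928102702353 203.37533855100511 [[ 4.12860e+02  4.10000e-01  1.13717e+03]
 [ 1.10000e-01  3.00000e-02 -9.90000e-01]]
```

View pics/scene0.png

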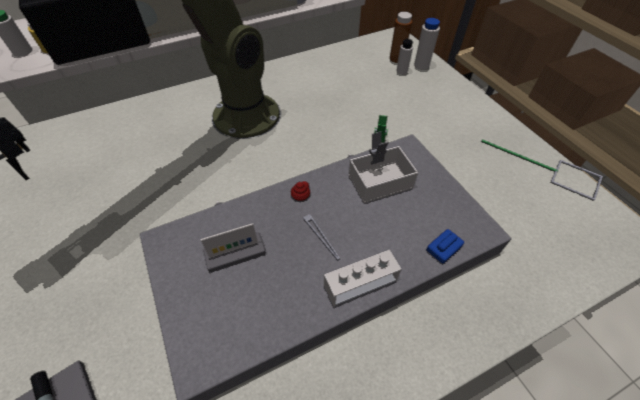

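View pics/top0.png

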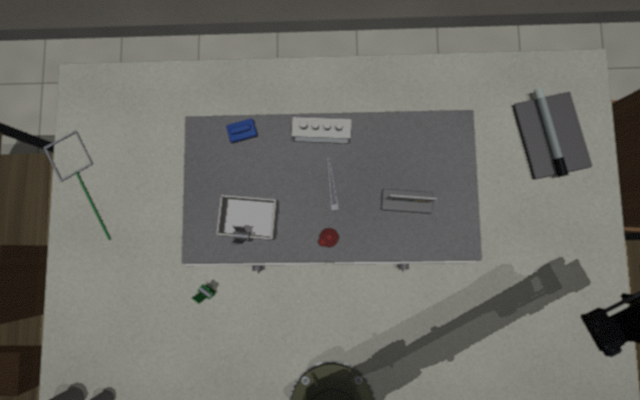

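The grey clip sits on the caddy's near rim, at scene (378,150) and top (242,233). The only thing it could be confused with is the green clip at scene (382,127) and top (206,290). The card is at scene (230,240) and top (411,198). I choose the grey clip and check it in one close composite crop.

```bash
python3 - <<'E'
from h import *
import pickle
s,t=[pickle.load(open(n+'0.pkl','rb'))['pixels'] for n in('scene','top')]
f=lambda im,x,y,w,h:cv2.resize(im[y:y+h,x:x+w],(400,300),interpolation=cv2.INTER_CUBIC)
a=np.vstack([np.hstack([f(s,345,110,80,60+30-30),f(t,205,190,80,60)]),np.hstack([f(s,195,215,80,60),f(t,370,170,80,60)])])
cv2.imwrite('pics/crop0.png',np.clip(a*1.5,0,255))
E
```

```text
[ WARN:0@0.639] global loadsave.cpp:1063 imwrite_ Unsupported depth image for selected encoder is fallbacked to CV_8U.
```

View pics/crop0.png

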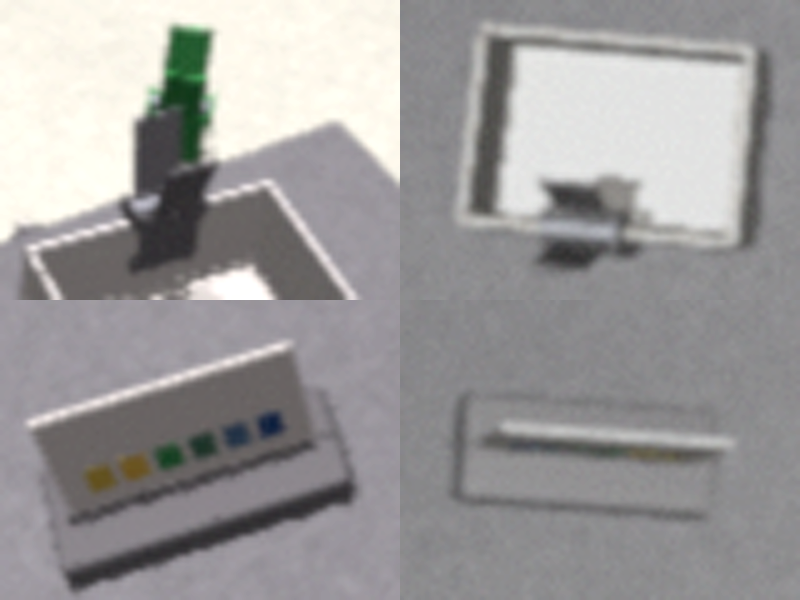

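The crop confirms the choice. The grey clip has its tails up on the near rim, its pivot runs along the rim, and the green one lies off the caddy. Next I triangulate the features.

```bash
python3 - <<'E'
from h import *
import pickle
s,t=[pickle.load(open(n+'0.pkl','rb')) for n in('scene','top')]
S=lambda u,v:(344.5+.1+u/5,109.6+v/5)
T=lambda u,v:(204.6+(u-400)/5,189.6+v/5)
S2=lambda u,v:(194.6+u/5,214.6+(v-300)/5)
T2=lambda u,v:(369.6+(u-400)/5,169.6+(v-300)/5)
R={}
for n,a,b in [('rim+y',S(270,182),T(460,218)),('rim-y',S(28,247),T(740,243)),
 ('t-x -y',S(135,122),T(600,268)),('t-x +y',S(183,108),T(537,265)),
 ('t+x -y',S(163,175),T(605,183)),('t+x +y',S(215,163),T(542,178)),
 ('card+y',S2(293,345),T2(498,428)),('card-y',S2(28,425),T2(735,443))]:
    p,e=tri(s,a,t,b);R[n]=p;print(n,p.round(1),'gap',e.round(1))
for a,b in[('rim+y','rim-y'),('card+y','card-y')]:
    d=R[a]-R[b];print(a,'mid',((R[a]+R[b])/2).round(1),'len',np.linalg.norm(d).round(1),'yaw',np.arctan2(-d[0],d[1]).round(3))
print('tails mean',np.mean([R[k] for k in R if k[0]=='t'],0))
E
```

```text
rim+y [454.6 279.4 130.3] gap 0.9
rim-y [441.2 141.  132.6] gap 2.6
t-x -y [429.8 201.7 181.9] gap 6.2
t-x +y [431.  230.5 180.7] gap 3.4
t+x -y [468.4 197.2 181.6] gap 0.7
t+x +y [470.8 226.7 179.4] gap 1.3
card+y [ 538.8 -146.   160.7] gap 2.2
card-y [ 529.7 -257.   163. ] gap 0.9
rim+y mid [447.9 210.2 131.4] len 139.1 yaw -0.097
card+y mid [ 534.3 -201.5  161.9] len 111.4 yaw -0.082
tails mean [450.00963962 214.04031573 180.90410149]
```

```bash
cat >> h.py <<'E'
from scipy.spatial.transform import Rotation as Ro
def go(x,y,z,yaw):
    s=observe();R=Ro.from_euler('xyz',s['tool_rot'])
    d=R.inv().apply(np.array([x,y,z])-s['tool_pos'])
    print('clock',round(float(s['clock']),2),'shift m',(d/1000).round(4),'turn',round(-(yaw-s['tool_rot'][2]),3),'tilt',np.round(s['tool_rot'],3),'force',np.round(s['force'],1),'w',round(float(s['width']),3),s['tool_pos'].round(1))
E
python3 -m creep '[[[0.046,-0.032,0],-0.10,1],[[0.092,-0.064,0],-0.20,1],[[0.139,-0.095,0],-0.31,1],[[0.185,-0.127,0],-0.41,1],[[0.231,-0.159,0],-0.51,1],[[0.277,-0.191,0],-0.62,1],[[0.323,-0.223,0],-0.72,1],[[0.370,-0.254,0],-0.82,1],[[0.416,-0.286,0],-0.93,1],[[0.462,-0.318,0],-1.03,1]]' 20
python3 -c "
from h import *
go(450.4,214,280,1.474)"
```

```text
clock: 1.35
tool_pos: [560.2, -98.5, 291.5]
tool_rot: [-3.14, -0.001, 1.479]
force: [0.6, -0.4, -0.6]
width: 0.998
clock 1.35 shift m [ 0.3011 -0.138   0.0121] turn 0.005 tilt [-3.140e+00 -1.000e-03  1.479e+00] force [ 0.6 -0.4 -0.6] w 0.998 [560.2 -98.5 291.5]
```

```bash
python3 -m creep '[[[0.043,-0.020,0],0,1],[[0.086,-0.040,0],0,1],[[0.129,-0.059,0],0,1],[[0.172,-0.079,0],0,1],[[0.215,-0.099,0],0,1],[[0.258,-0.119,0],0,1],[[0.301,-0.138,0.01],0,1],[[0.301,-0.138,0.012],0,1],[[0.301,-0.138,0.012],0,1]]'
python3 - <<'E'
from h import *
go(450.4,214,221,1.474)
cs=[capture(n) for n in('scene','top')]
a=[]
for c,(x,y) in zip(cs,[(330,80),(190,180)]):
    a.append(cv2.resize(c['pixels'][y:y+90,x:x+80],(400,450),interpolation=cv2.INTER_CUBIC))
cv2.imwrite('pics/over.png',np.clip(np.hstack(a)*1.5,0,255).astype(np.uint8))
E
```

```text
clock: 2.48
tool_pos: [450.5, 213.2, 279.6]
tool_rot: [-3.14, -0.0, 1.479]
force: [-1.3, -0.4, 1.2]
width: 1.0
clock 2.48 shift m [ 0.0008 -0.      0.0586] turn 0.005 tilt [-3.14  -0.     1.479] force [-1.3 -0.4  1.2] w 1.0 [450.5 213.2 279.6]
```

View pics/over.png

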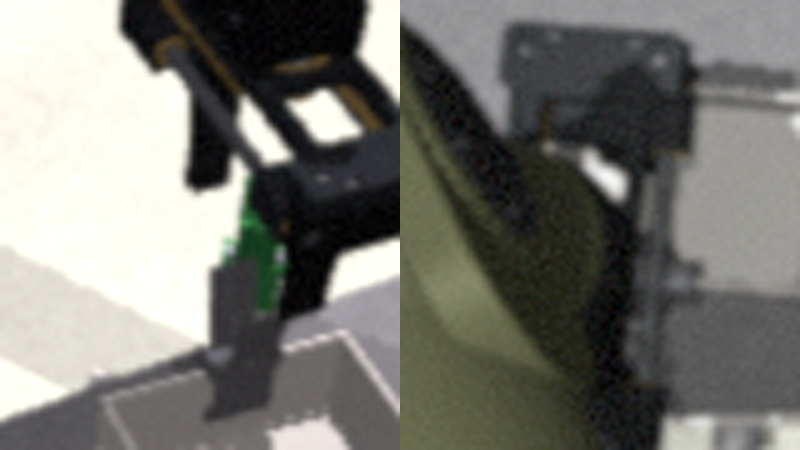

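The fingers straddle the tails: the left fingertip is at crop (205,185), the right one at (300,310), and the tails are between them. I descend, then squeeze.

```bash
python3 -m creep '[[[0.001,0,0.02],0.005,1],[[0.001,0,0.04],0.005,1],[[0.001,0,0.058],0.005,1],[[0.001,0,0.058],0.005,1],[[0.001,0,0.058],0.005,1]]' 20
python3 -c "
from h import *
go(450.4,214,221,1.474)"
python3 -m creep '[[[0,0,0],0,0.55],[[0,0,0],0,0.5],[[0,0,0],0,0.4],[[0,0,0],0,0.3],[[0,0,0],0,0],[[0,0,0],0,0],[[0,0,0],0,0],[[0,0,0],0,0]]' 20
python3 -c "
from h import *
go(450.4,214,221,1.474)"
```

```text
clock: 3.2
tool_pos: [451.5, 213.5, 222.5]
tool_rot: [-3.141, -0.001, 1.471]
force: [0.1, -0.2, 0.8]
width: 0.999
clock 3.2 shift m [ 0.0004 -0.0012  0.0015] turn -0.003 tilt [-3.141e+00 -1.000e-03  1.471e+00] force [ 0.1 -0.2  0.8] w 0.999 [451.5 213.5 222.5]
clock: 4.2
tool_pos: [451.0, 213.9, 224.4]
tool_rot: [-3.14, -0.0, 1.471]
force: [-5.7, -3.1, 13.9]
width: 0.23
clock 4.2 shift m [ 0.     -0.0006  0.0034] turn -0.003 tilt [-3.14  -0.     1.471] force [-5.7 -3.1 13.9] w 0.23 [451.  213.9 224.4]
```

Width is 0.23, about 20 mm, which is the full squeeze. Lifting.

```bash
python3 -m creep '[[[0,0,-0.01],0,0],[[0,0,-0.025],0,0],[[0,0,-0.05],0,0],[[0,0,-0.075],0,0],[[0,0,-0.10],0,0],[[0,0,-0.10],0,0],[[0,0,-0.10],0,0]]' 20
python3 - <<'E'
from h import *
go(534.3,-201.5,320,1.489)
cs=[capture(n) for n in('scene','top')]
a=[]
for c,(x,y) in zip(cs,[(320,60),(190,180)]):
    a.append(cv2.resize(c['pixels'][y:y+120,x:x+100],(400,480),interpolation=cv2.INTER_CUBIC))
cv2.imwrite('pics/lift.png',np.clip(np.hstack(a)*1.5,0,255).astype(np.uint8))
E
```

```text
clock: 5.08
tool_pos: [451.0, 213.7, 323.8]
tool_rot: [-3.139, 0.0, 1.471]
force: [0.4, 0.2, -0.7]
width: 0.224
clock 5.08 shift m [-0.4048  0.1243  0.0035] turn -0.018 tilt [-3.139  0.     1.471] force [ 0.4  0.2 -0.7] w 0.224 [451.  213.7 323.8]
```

View pics/lift.png

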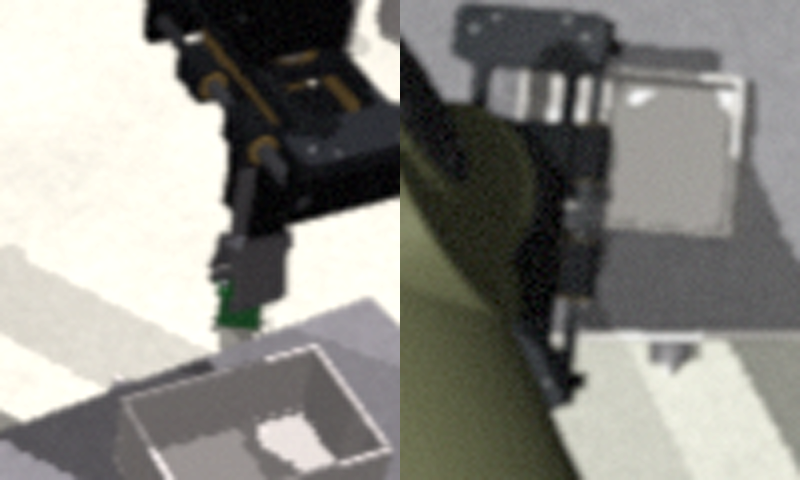

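```bash
python3 -m creep '[[[-0.045,0.014,0],0,0],[[-0.09,0.028,0],0,0],[[-0.135,0.041,0],0,0],[[-0.18,0.055,0],-0.01,0],[[-0.225,0.069,0],-0.01,0],[[-0.27,0.083,0],-0.018,0],[[-0.315,0.097,0],-0.018,0],[[-0.36,0.111,0],-0.018,0],[[-0.405,0.124,0],-0.018,0],[[-0.405,0.124,0],-0.018,0]]' 20
python3 -m creep '[[[0,0,0],0,0],[[0,0,0],0,0],[[0,0,0],0,0]]'
python3 - <<'E'
from h import *
import pickle
go(534.3,-201.5,324,1.489)
cs={n:capture(n) for n in('scene','top')}
pickle.dump(cs,open('c1.pkl','wb'))
a=[]
for (n,c),(x,y) in zip(cs.items(),[(180,160),(370,130)]):
    a.append(cv2.resize(c['pixels'][y:y+110,x:x+80],(400,550),interpolation=cv2.INTER_CUBIC))
    print(n,proj(c,[[534.3,-201.5,324-51],[534.3,-201.5,236],[534.3,-201.5,198]]).round(1).tolist())
cv2.imwrite('pics/card1.png',np.clip(np.hstack(a)*1.5,0,255).astype(np.uint8))
E
```

```text
clock: 6.42
tool_pos: [532.8, -206.8, 320.9]
tool_rot: [-3.135, 0.001, 1.482]
force: [-0.2, 0.6, -1.4]
width: 0.226
clock: 6.8
tool_pos: [532.9, -205.6, 321.0]
tool_rot: [-3.135, 0.001, 1.483]
force: [0.0, 0.0, 0.1]
width: 0.221
clock 6.8 shift m [ 0.0042  0.0011 -0.003 ] turn -0.006 tilt [-3.135e+00  1.000e-03  1.483e+00] force [0.  0.  0.1] w 0.221 [ 532.9 -205.6  321. ]
scene [[215.3, 198.3], [219.7, 210.3], [223.9, 221.6]]
top [[423.8, 190.1], [420.0, 192.5], [416.3, 194.8]]
```

View pics/card1.png

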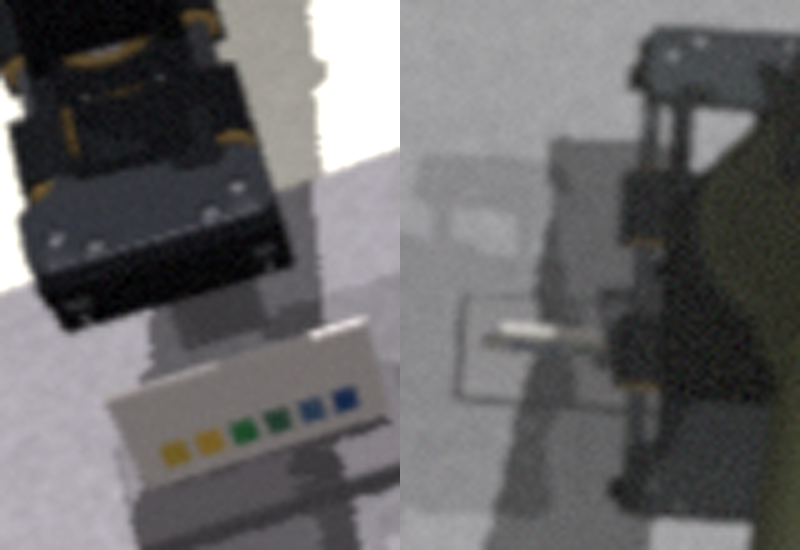

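```bash
python3 - <<'E'
from h import *
import pickle
c=pickle.load(open('c1.pkl','rb'))['scene']
yaw=1.483;ux=np.array([np.cos(yaw),np.sin(yaw),0]);uy=np.array([np.sin(yaw),-np.cos(yaw),0])
o=np.array([532.9,-205.6,0])
for z in(190,195,200,205): print(z,[(np.round((proj(c,o+a*ux+16*uy+[0,0,z])[0]-[179.6,159.6])*5)).tolist() for a in(-17,17)])
im=c['pixels'].astype(int)
for y in range(214,234): print(y,im[y,212:238,1].tolist())
E
```

```text
190 [[181.0, 367.0], [265.0, 341.0]]
195 [[178.0, 360.0], [263.0, 334.0]]
200 [[175.0, 353.0], [261.0, 327.0]]
205 [[172.0, 346.0], [258.0, 320.0]]
214 [7, 7, 8, 3, 6, 5, 8, 6, 3, 8, 4, 6, 4, 5, 7, 4, 6, 4, 6, 10, 20, 35, 41, 44, 54, 55]
215 [4, 3, 7, 6, 4, 8, 5, 8, 9, 7, 5, 9, 7, 8, 4, 4, 7, 9, 20, 36, 49, 57, 58, 59, 62, 63]
216 [8, 3, 5, 8, 6, 2, 6, 8, 6, 4, 5, 3, 11, 7, 15, 17, 27, 34, 38, 50, 61, 63, 64, 64, 65, 64]
217 [4, 6, 4, 1, 5, 5, 7, 6, 3, 7, 10, 14, 20, 28, 33, 35, 37, 36, 42, 53, 63, 66, 65, 66, 65, 62]
218 [7, 6, 3, 7, 7, 11, 5, 8, 15, 23, 29, 33, 33, 37, 39, 39, 40, 40, 40, 46, 57, 62, 65, 66, 64, 62]
219 [5, 3, 8, 13, 15, 20, 28, 31, 34, 34, 38, 38, 40, 38, 40, 41, 39, 41, 41, 45, 55, 62, 63, 63, 64, 64]
220 [13, 20, 21, 26, 35, 34, 37, 39, 39, 39, 40, 39, 40, 39, 39, 41, 40, 40, 40, 43, 52, 62, 64, 63, 62, 62]
221 [47, 46, 41, 38, 37, 39, 39, 38, 38, 39, 39, 39, 39, 38, 40, 41, 39, 39, 42, 42, 48, 59, 61, 58, 53, 52]
222 [58, 57, 48, 40, 41, 39, 40, 39, 39, 40, 38, 38, 39, 39, 41, 40, 39, 39, 39, 41, 45, 54, 61, 56, 49, 46]
223 [62, 57, 48, 43, 42, 41, 39, 39, 39, 
[... 457 characters left out ...]
3, 58, 62, 63, 65, 63, 58, 47, 49, 50, 50, 58]
228 [62, 61, 61, 57, 48, 44, 45, 45, 41, 43, 52, 53, 58, 59, 61, 61, 65, 66, 65, 65, 63, 64, 65, 68, 69, 73]
229 [63, 60, 62, 61, 53, 45, 45, 52, 56, 58, 60, 59, 63, 63, 60, 62, 63, 66, 68, 69, 73, 74, 76, 77, 76, 76]
230 [63, 63, 65, 64, 61, 57, 57, 60, 61, 63, 63, 65, 64, 64, 63, 65, 71, 75, 75, 76, 76, 76, 76, 77, 74, 76]
231 [63, 64, 65, 64, 64, 63, 60, 62, 61, 65, 65, 67, 67, 69, 72, 75, 75, 77, 78, 76, 76, 75, 76, 75, 75, 75]
232 [62, 63, 63, 65, 64, 64, 62, 66, 71, 78, 84, 82, 76, 75, 76, 75, 77, 75, 75, 76, 76, 75, 74, 75, 75, 74]
233 [64, 62, 64, 65, 66, 75, 83, 88, 95, 96, 93, 84, 77, 74, 74, 75, 75, 74, 74, 73, 75, 75, 75, 75, 74, 75]
```

Judging by its lower edge, crop (187,350)–(265,327), the clip's bottom is about 122 mm below the TCP, which matches the squeeze height. I correct the offset and come down partway.

```bash
python3 -m creep '[[[0.001,0.001,0.005],-0.006,0],[[0.002,0.0015,0.012],-0.006,0],[[0.002,0.0015,0.019],-0.006,0],[[0.002,0.0015,0.019],-0.006,0],[[0.002,0.0015,0.019],-0.006,0]]' 20
python3 - <<'E'
from h import *
import pickle
go(534.3,-204,262,1.489)
cs={n:capture(n) for n in('scene','top')}
pickle.dump(cs,open('c2.pkl','wb'))
a=[]
for (n,c),(x,y) in zip(cs.items(),[(190,200),(380,160)]):
    a.append(cv2.resize(c['pixels'][y:y+70,x:x+70],(400,400),interpolation=cv2.INTER_CUBIC))
cv2.imwrite('pics/card2.png',np.clip(np.hstack(a)*2.,0,255).astype(np.uint8))
E
```

```text
clock: 7.52
tool_pos: [534.5, -204.2, 302.1]
tool_rot: [-3.135, 0.001, 1.489]
force: [0.6, 0.0, -0.6]
width: 0.22
clock 7.53 shift m [0.0002 0.0001 0.0401] turn -0.0 tilt [-3.135e+00  1.000e-03  1.489e+00] force [ 0.6  0.  -0.6] w 0.22 [ 534.5 -204.2  302.1]
```

View pics/card2.png

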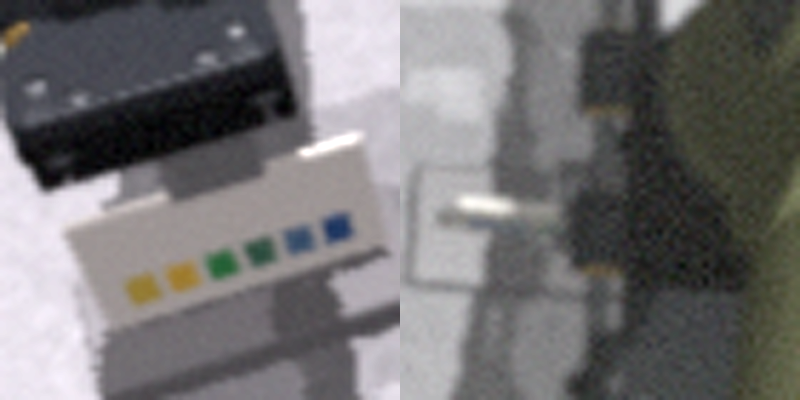

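```bash
python3 - <<'E'
from h import *
import pickle
cs=pickle.load(open('c2.pkl','rb'));c=cs['scene']
yaw=1.489;ux=np.array([np.cos(yaw),np.sin(yaw),0]);uy=np.array([np.sin(yaw),-np.cos(yaw),0])
o=np.array([534.5,-204.2,0])
f=lambda P:((proj(c,P)[0]-[189.6,199.6])*5.714).round().tolist()
for z in(172,176,180,184): print(z,[f(o+a*ux+16*uy+[0,0,z]) for a in(-17,17)])
print('card top ends',[f([x,y,162]) for x,y in((529.7,-257),(538.8,-146))])
t=cs['top'];T=lambda u,v:(379.6+(u-400)/5.714,159.6+v/5.714)
for p in((440,205),(570,213)):print('top edge',onz(t,T(*p),162).round(1))
print('line x at y=-150,-172',534.3+np.array([51.5,29.5])*.082)
E
```

```text
172 [[166.0, 220.0], [261.0, 190.0]]
176 [[164.0, 214.0], [259.0, 184.0]]
180 [[161.0, 208.0], [257.0, 178.0]]
184 [[159.0, 202.0], [255.0, 172.0]]
card top ends [[63.0, 230.0], [366.0, 135.0]]
top edge [ 538.4 -138.5  162. ]
top edge [ 534.1 -192.5  162. ]
line x at y=-150,-172 [538.523 536.719]
```

The clip is parallel to the card edge, centred within about 2 mm along it, and about 0.5 mm off in x. I lower it gently.

```bash
python3 -m creep '[[[0,0,0.006],0,0],[[0,0,0.012],0,0],[[0,0,0.018],0,0],[[0,0,0.024],0,0],[[0,0,0.024],0,0]]' 20
python3 -c "
from h import *
go(534.2,-205,260,1.489)"
```

```text
clock: 8.25
tool_pos: [534.1, -204.1, 277.6]
tool_rot: [-3.134, 0.0, 1.489]
force: [0.6, -0.1, 0.2]
width: 0.226
clock 8.25 shift m [-0.0009  0.0003  0.0176] turn 0.0 tilt [-3.134  0.     1.489] force [ 0.6 -0.1  0.2] w 0.226 [ 534.1 -204.1  277.6]
```

```bash
python3 -m creep '[[[0,0,0.006],0,0],[[-0.001,0,0.012],0,0],[[-0.001,0,0.017],0,0],[[-0.001,0,0.017],0,0],[[-0.001,0,0.017],0,0],[[-0.001,0,0.017],0,0]]' 20
python3 - <<'E'
from h import *
import pickle
go(534.2,-205,260,1.489)
cs={n:capture(n) for n in('scene','top')}
pickle.dump(cs,open('c3.pkl','wb'))
a=[]
for (n,c),(x,y) in zip(cs.items(),[(190,200),(380,160)]):
    a.append(cv2.resize(c['pixels'][y:y+70,x:x+70],(400,400),interpolation=cv2.INTER_CUBIC))
cv2.imwrite('pics/card3.png',np.clip(np.hstack(a)*2.,0,255).astype(np.uint8))
E
```

```text
clock: 9.0
tool_pos: [534.0, -205.1, 260.9]
tool_rot: [-3.135, 0.001, 1.489]
force: [-0.2, -0.3, -0.3]
width: 0.225
clock 9.0 shift m [0.0001 0.0002 0.0009] turn 0.0 tilt [-3.135e+00  1.000e-03  1.489e+00] force [-0.2 -0.3 -0.3] w 0.225 [ 534.  -205.1  260.9]
```

View pics/card3.png

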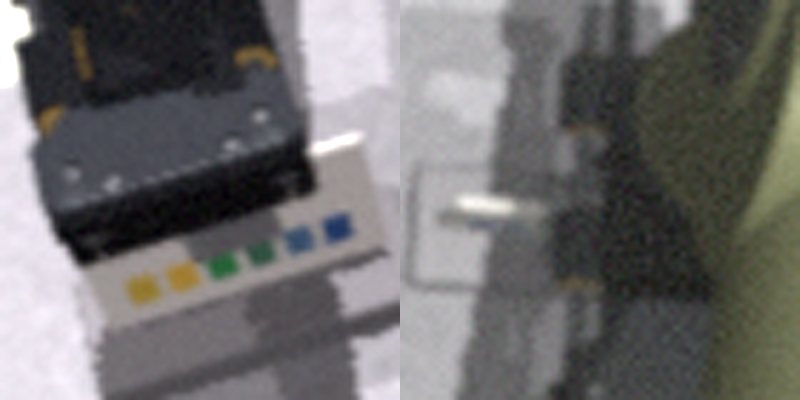

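The near jaw now hangs in front of the card, with its lower edge at crop (195,260)–(280,238). That puts it about 22 mm below the top edge, parallel to it and near the middle. The wrist force is about zero, so nothing is touching, and the grip is still at full squeeze. Handing in.

```bash
python3 -c "
from plant import close_job
print(close_job())
from h import *
go(534.2,-205,260,1.489)"
```

```text
the job is handed in; nothing more can be done
None
the job is handed in; nothing more can be done
```

I squeezed the grey clip fully open on the caddy rim, lifted it off, carried it tails up to the card and lowered it astride the card's top edge. I handed the job in at about 9 s, still holding it with a 20 N grip. I left the green look-alike alone, and no other object was in the path I took.

**Last checks:**
- **Grip:** opening was 0.225, about 20 mm, which is the tails' stop, so the jaws are wide open.
- **Contact:** the outside force on the wrist stayed under 1 N on each axis, during the lowering and after it.
- **Position:** the yaw matches the card's. By my estimate the clip is within about 1 mm of the card's plane and about 2 mm of its middle.
- **Depth:** the jaw lips are about 22 mm below the card's top edge, and the block is roughly 6–9 mm above it.

**Not fully confirmed:**
- **Far jaw:** neither camera could see it, so its clearance comes from the measured geometry and the near-zero force.
- **Clip in the grip:** it appeared 3–4 mm off the tool centre along its pivot axis. Its lower edge measured about 121 mm below the TCP, against about 126 mm from the text. I corrected for the sideways offset and set the depth from the measured edge.
- **After hand-in:** no reading was available, so I could not check the final second.

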